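# Repeatability check on the dial comparator

## Task

Check that the bench dial comparator repeats on its gauge block: with a fingertip, press the red thumb pad of its lifting lever gently right down to the stop, then let it come all the way back up slowly under the finger, so that the stylus is set down on the block and never snaps onto it; do this at least twice, then withdraw. Keep off the dial and the stand, and leave the gauge block under the stylus and the bush, bottle and loupe beside it where they are.

Things in the scene. Friction and masses are not known exactly. Their poses are not given: they have to be found in the camera images.
- lever_pad (a point): Centre of the top of the red round thumb pad (20 mm across, 8 mm thick) at the free end of the lifting lever; moves with it. At rest 136 mm above the table, 102 mm to the -y side of the comparator's origin, 71 mm out from the dial's rim. Axes are the lever's: x along its hinge (level), -y out along the lever, z up. Nothing stands above the pad.
- lifting_lever (a joint): Lever angle (rad): 0 at rest with the stylus on the block, grows as the pad goes down, stop at 0.30 (pad 20 mm lower, stylus 9 mm up); beyond 0.24 counts as pressed. Pad 66 mm from the hinge. Spring return, 1.1 N on the pad at rest, 3.2 N at the stop: let go, it snaps up and the stylus strikes the block; followed at 30 mm/s it sets down gently; over 200 mm/s at the pad is a snap.
- comparator: The whole bench dial comparator, fixed to the table. Origin under the stylus axis at table level; its dial faces -x, the lever sticks out to -y, the column stands 64 mm to +x; z up. Base 150 x 100 mm (x from -60 to +90 mm), overall height 156 mm.
- stand: Its dark base with the steel anvil (top 36 mm above the table), the steel column (22 mm thick, 155 mm high) and the arm. Same origin and axes as the comparator. Not to be touched.
- dial: Its dial gauge, 62 mm across and 23 mm deep, centre 120 mm above the table, top at 156 mm. Same origin and axes as the comparator. Not to be touched.
- gauge_block: Loose ground steel gauge block, 9 x 35 x 20 mm high, standing on the anvil under the stylus. Origin at the centre of its underside, z up. Must stay there.
- steel_bush: Loose turned steel bush, 24 mm across, 18 mm high, on the table below the lever, behind it. Origin at the centre of its underside, z up. Bystander.
- bottle: Loose white dropper bottle with a red tip, 34 mm across, 92 mm high, on the table in front of the lever. Origin at the centre of its underside, z up. Bystander.
- loupe: Loose black stand loupe, 35 mm across, 37 mm high, on the table beside the comparator, on the side away from the lever. Origin at the centre of its underside, z up. Bystander.
There are look-alikes about, which are no part of the job. There is more than one size of the comparator; the job needs the larger.

How it is judged:
On the way, in this order (a step that is already met when the one before it is completed fails the run):
1. the lifting lever is pressed down, beyond 0.24 rad of 0.30 (value of joint lifting_lever above 0.24 rad), for 0.1 s.
2. the lever is back up, the stylus on the block (value of joint lifting_lever below 0.04 rad), for 0.1 s.
3. the lever is pressed down a second time (value of joint lifting_lever above 0.24 rad), for 0.1 s.
4. the lever is back up again (value of joint lifting_lever below 0.04 rad), for 0.1 s.
At the end, for the whole second after the job is handed in: The lever has been worked down and up at least twice and is back at rest (within 0.03 rad), the stylus stands on the gauge block, which is upright and has moved less than 3 mm; bush, bottle and loupe have moved less than 10 mm and stand (value of joint lifting_lever between -0.03 and 0.03 rad and distance of gauge_block from where it was at the start of the episode below 0.003 m and angle between gauge_block's own z axis and vertical below 0.05 rad and linear speed of gauge_block below 0.01 m/s and distance of each of steel_bush, bottle, loupe from where it was at the start of the episode below 0.01 m and angle between bottle's own z axis and vertical below 0.1 rad); the robot touches nothing.
It fails at once if the lever snapped up (returning faster than 3 rad/s) (velocity of joint lifting_lever below -3 rad/s).
It fails at once if the lever was pressed harder than 25 N (contact force between lifting_lever and anything else above 25 N).
It fails at once if the dial, the base, the column or the arm of the comparator was touched (contact force between any of the fingers, the arm and dial above 1 N or contact force between any of the fingers, the arm and stand above 1 N).
It fails at once if the gauge block was pushed, tipped or lifted (distance of gauge_block from where it was at the start of the episode above 0.004 m or angle between gauge_block's own z axis and vertical above 0.1 rad).
It fails at once if the bush, the bottle or the loupe was moved or lifted (distance of any of steel_bush, bottle, loupe from where it was at the start of the episode above 0.012 m).
It also fails if it takes over 45 s, if anything falls off the work surface, if the arm or the gripper's body presses on something with over 40 N, if the wrist force passes 120 N, or if a joint passes its speed limit or range.

## Robot

A 6-joint arm with a two-finger parallel gripper is mounted at the origin on a cart in front of the work surface, level with it; the furniture and walls round the work are solid. World frame = base frame: x ahead of the robot, y to its left, z up, the work surface at z = 0. Lengths are in m, angles in rad, forces in N, time in s.
With the tool pointing down it reaches from about 0.375 to 0.975 m from the base axis. Payload 3.8 kg.
Tool frame: the origin (TCP) lies at the very end of the fingers, on their centre line; the grasp point (between the pads) lies 19 mm behind it; z points along the fingers, y is the line along which they close (so a half turn about z gives the same grasp; the last joint's range is limited). The gripper opens to 85 mm and grips with 20 to 120 N. Pads are 22 mm wide; open, the fingers measure 114 mm over their backs; the gripper's body (76 mm by 85 mm) begins 54 mm behind the grasp point. The pads swing forward as they close: fully open they stand 13 mm farther back than shut.
Start: joints at [-1.323, 0.264, 1.604, -0, 1.274, -0.037], TCP at [0.19, -0.648, 0.231] pointing down, gripper open.
Joint ranges: [-2.63, 2.63], [-0.94, 2.18], [0.31, 2.57], [-1.31, 4.45], [0, 2.66], [-2.55, 2.55]. Speed limits (rad/s): [2.57, 2.57, 3.14, 3.14, 3.14, 3.14].

## Interface

Orientations are given as a rotation vector (axis times angle).
In Python, from workcell import read_state, read_camera, calibration, finish_job gives the robot as it stands.
- The arm moves only by the tool step_arm, never from a script. Its argument "commands" is a list of rows, each an object of numbers: "fingers": the gripper's target within -1 to 1 (shut at 1, half-way at 0, fully open at -1); "dx", "dy", "dz": the shift along the tool's x, y, z in m; "roll": the turn about the tool's z in degrees. In form: [{"fingers": .., "dx": .., "dy": .., "dz": .., "roll": ..}, ...]. A call has 1 to 8 rows; each row is the pose to reach, as a shift and turn from the pose commanded when the call began, along the tool's axes at that moment; what a row does not reach only later rows make up. A row lasts 1/8 s, in which the tool goes at most 62.5 mm and 10.7 degrees, less where a joint would pass 70% of its speed; a pose out of reach is approached as far as the arm can. A call with a gripper value outside its range is refused whole. The fingers move at their own pace and stop on an object; "squeeze" is the grip in N (left out, the last holds). Time passes only in rows, so rows that repeat a pose let the fingers close. It gives the time, the measured TCP pose, the force, the opening and the grip force at its end, in the units of the state.
- read_state(): the state, without advancing time (a new reading comes with each control period).
- read_camera(name): name is "scene" or "top" or "wrist"; returns (picture, depth): 400x640x3 uint8, blue, green, red; 400x640 float32, m along the optical axis (not along the pixel's ray), 0 where there is no reading.
- calibration(name): a dict with "intrinsics" (3x3 intrinsics, pixels), "world_to_cam" (4x4, takes a point from world to camera coordinates). Camera axes: x right, y up, looking along -z (the intrinsics and any distortion apply to the point x, -y, -z); pixel columns grow to the right and rows downward; lengths in m; the calibration is good to about 2 mm. A picture is of the moment at which its call begins: read the wrist's pose just before it. calibration takes no time and is no camera call; for the wrist camera it gives the pose at the moment of the call.
- finish_job(): hands the job in; it is judged then, once.
The state is a dict: "time": time; "q": joint angles; "joint_vel": joint speeds; "joint_torque": joint torques, N m; "tool_pos": TCP position; "tcp_rot": TCP orientation; "wrist_force": force on the tool from outside, world axes, zero at the start; "torque": the same for the moment, N m; "width": opening from 0.0 (shut) to 1.0 (fully open); "grip_force": force on a finger pad.
Only numpy, scipy, OpenCV 4.12 (cv2) and the standard library are available. Lean on these libraries where they do the work, as an engineer would, in place of code of your own. Each camera call takes 0.05 s, during which the arm holds its last target. There are 200 camera calls.

## Working session

There is one attempt and no reset: what is moved stays moved. The work goes in short steps, Python scripts to look and compute and a tool call to move; the robot and the scene stay as the last step left them, time stands still between calls to the robot, and variables do not carry over. Pictures are saved under pics/ and viewed, at most 10 in all, crops included, and the job is handed in when it is done.

Besides the shell and the picture viewer there is one more tool, called after "Emit:" in YAML: its name, and indented under it one key for each argument. step_arm: Moves the arm, as the interface text tells. Its arguments: {"type":"object","properties":{"commands":{"type":"array","items":{"type":"object","properties":{"fingers":{"type":"number"},"dx":{"type":"number"},"dy":{"type":"number"},"dz":{"type":"number"},"roll":{"type":"number"}}}},"squeeze":{"type":"number"}},"required":["commands"]}

```bash
mkdir -p pics; cat > h.py <<'E'
import numpy as np,cv2
from workcell import *
def grab(n,tag):
    c=calibration(n); im,d=read_camera(n); cv2.imwrite(f'pics/{tag}.png',im); np.savez(f'{tag}.npz',d=d,K=c['intrinsics'],T=c['world_to_cam'],im=im)
    return im,d,c
def pt(tag,u,v):
    z=np.load(f'{tag}.npz');K=z['K'];d=z['d'][int(v),int(u)]
    p=np.array([(u-K[0,2])/K[0,0]*d,-(v-K[1,2])/K[1,1]*d,-d,1])
    return (np.linalg.inv(z['T'])@p)[:3]
E
python3 - <<'E'
from h import *
grab('scene','s1');im,d,c=grab('top','t1');print({k:v for k,v in c.items()});print(read_state())
E
```

```text
{'intrinsics': array([[419.27182222,   0.        , 316.19234212],
       [  0.        , 419.27182222, 197.11894717],
       [  0.        ,   0.        ,   1.        ]]), 'world_to_cam': array([[ 0.00620979, -0.99997714,  0.00267643,  0.44289542],
       [ 0.97618506,  0.00664241,  0.21683774, -0.46543992],
       [-0.21685056,  0.00126617,  0.97620399, -0.86595117],
       [ 0.        ,  0.        ,  0.        ,  1.        ]])}
{'time': 0.1, 'q': array([-1.32287887e+00,  2.64670512e-01,  1.60524043e+00,  7.29645896e-07,
        1.27371397e+00, -3.68973035e-02]), 'joint_vel': array([-0.00163875, -0.0025845 , -0.00211171, -0.00087161,  0.00034312,
        0.00056497]), 'joint_torque': array([ 2.73229552e-04, -5.16705251e+01, -3.68589914e+01, -1.68553333e-04,
        6.19393613e-03,  3.99511570e-07]), 'tool_pos': array([ 0.18949817, -0.6471615 ,  0.23008984]), 'tcp_rot': array([-3.10779038e+00, -4.45588180e-01,  3.34885931e-04]), 'wrist_force': array([ 0.63365678, -0.74275186,  0.60774643]), 'torque': array([ 0.0145061 ,  0.00082511, -0.0343833 ]), 'grip_force': 0.0, 'width': 1.0017223252387226}
```

View pics/s1.png

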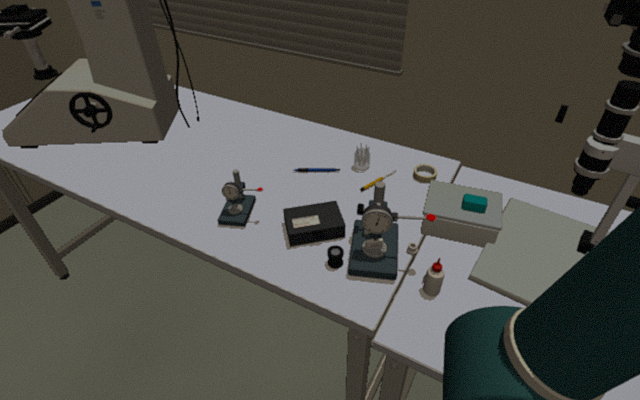

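View pics/t1.png

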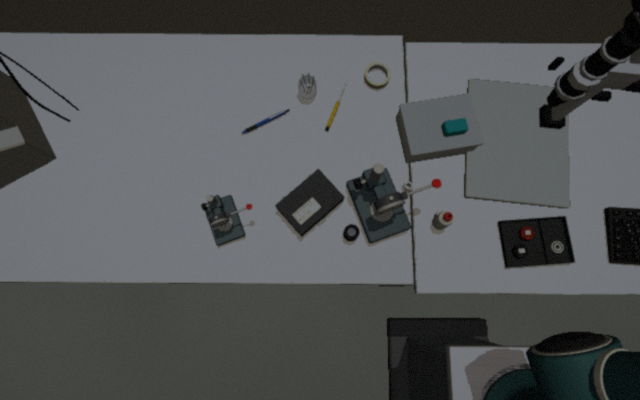

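Both pictures show two comparators. Candidates for the pad in the top view:
- large comparator's pad (436,183)
- small comparator's pad (249,207)
- bottle's red tip (447,217)
- red item in the tray (526,232)

I choose (436,183), on the larger comparator, and check it in a crop.

```bash
python3 - <<'E'
from h import *
im=cv2.imread('pics/t1.png');cv2.imwrite('pics/t1c.png',cv2.resize(cv2.convertScaleAbs(im[150:250,335:465],alpha=1.8),None,fx=6,fy=6,interpolation=cv2.INTER_CUBIC))
for tag in('t1','s1'):
    z=np.load(tag+'.npz');im=z['im'].astype(int);m=((im[...,2]>110)&(im[...,1]<70)&(im[...,0]<70)).astype('uint8')
    n,l,s,c=cv2.connectedComponentsWithStats(m)
    for i in range(1,n):
        if s[i,4]>8:
            P=np.array([pt(tag,u,v) for v,u in np.argwhere(l==i)])
            print(tag,c[i].round(1),s[i],np.median(P,0).round(4),P.min(0).round(3),P.max(0).round(3))
for n,u,v in[('dial',385,203),('column',377,169),('small dial',213,215),('bottle',447,217),('block corner box',405,110),('boxR',470,148),('teal',455,127)]:print(n,pt('t1',u,v).round(3))
E
```

```text
t1 [436.3 182.5] [433 179   8   8  50] [0.4749 0.2064 0.1361] [0.468 0.172 0.001] [0.519 0.213 0.139]
t1 [248.7 206.1] [246 204   6   5  24] [0.434  0.5859 0.0895] [0.43  0.581 0.086] [0.439 0.592 0.093]
s1 [259.3 189. ] [257 188   5   3  13] [0.4323 0.5849 0.0886] [ 0.428  0.58  -0.003] [0.518 0.669 0.09 ]
s1 [430.6 216.8] [426 214  10   7  55] [0.4736 0.2059 0.1343] [0.466 0.197 0.064] [0.554 0.231 0.137]
s1 [437.7 266.1] [433 264   9   5  26] [0.4152 0.1634 0.073 ] [0.41  0.158 0.069] [0.423 0.174 0.075]
dial [0.431 0.312 0.146]
column [0.497 0.327 0.154]
small dial [0.427 0.677 0.02 ]
bottle [0.416 0.17  0.074]
block corner box [0.66  0.248 0.07 ]
boxR [0.579 0.1   0.047]
teal [0.607 0.15  0.103]
```

View pics/t1c.png

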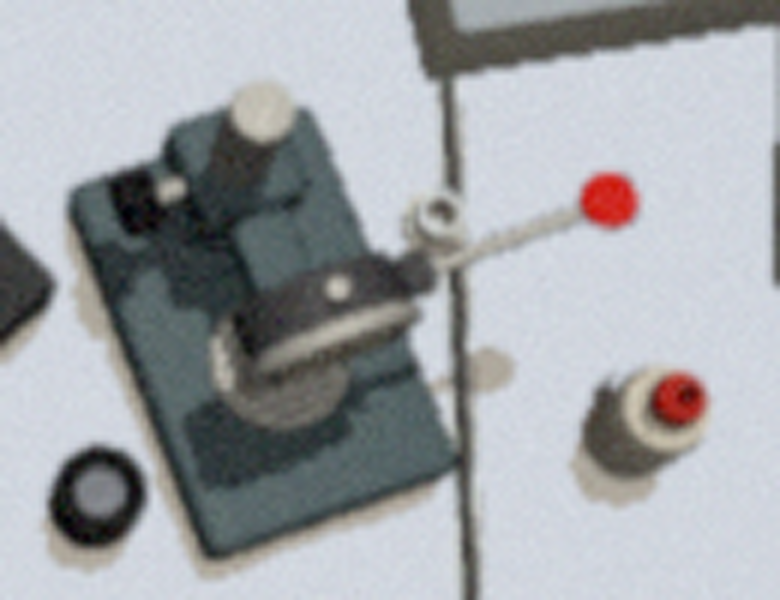

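The crop shows the larger comparator: red pad at about (436,183), arm and dial to its left, bottle below it and bush behind the lever. The pad measures z = 0.136, which matches the description. Before sweeping over, I check for obstacles on the way.

```bash
python3 - <<'E'
from h import *
for u,v in[(550,118),(570,95),(590,70),(615,45),(635,20),(600,97),(557,62),(520,150),(526,232),(620,235)]:print('t',u,v,pt('t1',u,v).round(3))
for u,v in[(583,187),(600,150),(617,110),(590,240),(610,200),(625,10),(560,112)]:print('s',u,v,pt('s1',u,v).round(3))
z=np.load('t1.npz');d=z['d'];K=z['K'];v,u=np.mgrid[0:400,0:640]
P=np.stack([(u-K[0,2])/K[0,0]*d,-(v-K[1,2])/K[1,1]*d,-d,np.ones_like(d)],-1)@np.linalg.inv(z['T']).T
P=P[d>0]
for y in np.arange(-.3,.4,.05):
    r=[]
    for x in np.arange(.3,.8,.05):
        m=(abs(P[:,0]-x)<.025)&(abs(P[:,1]-y)<.025);r.append(round(float(P[m,2].max()),2) if m.any() else None)
    print(round(y,2),r)
E
```

```text
t 550 118 [ 0.651 -0.087  0.051]
t 570 95 [ 0.617 -0.019  0.236]
t 590 70 [ 0.627 -0.011  0.306]
t 615 45 [0.264 0.447 0.945]
t 635 20 [0.635 0.003 0.428]
t 600 97 [ 0.642 -0.117  0.176]
t 557 62 [0.629 0.056 0.327]
t 520 150 [ 0.585 -0.027  0.02 ]
t 526 232 [ 0.393 -0.022  0.018]
t 620 235 [ 0.389 -0.234  0.013]
s 583 187 [ 0.623 -0.028  0.19 ]
s 600 150 [ 0.614 -0.024  0.275]
s 617 110 [ 0.617 -0.021  0.348]
s 590 240 [ 0.655 -0.09   0.05 ]
s 610 200 [ 1.105 -0.194 -0.135]
s 625 10 [0.606 0.028 0.494]
s 560 112 [0.627 0.055 0.321]
-0.3 [0.0, 0.01, 0.02, 0.02, 0.0, 0.0, 0.0, 0.0, 0.0, 0.0]
-0.25 [0.01, 0.02, 0.02, 0.03, 0.0, 0.0, 0.0, 0.0, 0.0, 0.0]
-0.2 [0.0, 0.02, 0.02, 0.02, 0.0, 0.0, 0.0, 0.0, 0.0, -0.0]
-0.15 [0.0, 0.0, 0.0, 0.02, 0.02, 0.03, 0.26, 0.18, 0.0, 0.0]
-0.1 [0.02, 0.02, 0.02, 0.03, 0.03, 0.03, 0.27, 0.32, 0.06, 0.02]
-0.05 [0.02, 0.01, 0.02, 0.03, 0.03, 0.03, 0.39, 0.39, 0.03, 0.03]
-0.0 [0.02, 0.02, 0.02, 0.02, 0.03, 0.02, 0.43, 0.44, 0.03, 0.03]
0.05 [0.01, 0.02, 0.02, 0.02, 0.03, 0.03, 0.49, 0.48, 0.03, 0.03]
0.1 [0.0, 0.0, 0.0, 0.02, 0.02, 0.07, 0.1, 0.08, 0.07, 0.02]
0.15 [0.0, 0.0, 0.09, 0.07, 0.0, 0.07, 0.11, 0.1, 0.08, 0.0]
0.2 [0.0, 0.0, 0.06, 0.14, 0.14, 0.08, 0.08, 0.08, 0.07, 0.0]
0.25 [0.0, 0.0, 0.03, 0.14, 0.03, 0.07, 0.08, 0.08, 0.07, 0.02]
0.3 [0.0, 0.03, 0.15, 0.16, 0.16, 0.03, 0.0, 0.0, 0.0, 0.02]
0.35 [0.0, 0.04, 0.13, 0.14, 0.16, 0.0, 0.0, 0.0, 0.0, 0.02]
```

Emit:
step_arm:
  commands:
    - {"fingers": 1,"dx": 0.025,"dy": -0.035,"dz": 0,"roll": -4}
    - {"fingers": 1,"dx": 0.06,"dy": -0.085,"dz": 0,"roll": -9}
    - {"fingers": 1,"dx": 0.095,"dy": -0.135,"dz": 0,"roll": -14}
    - {"fingers": 1,"dx": 0.13,"dy": -0.185,"dz": 0,"roll": -19}
    - {"fingers": 1,"dx": 0.165,"dy": -0.235,"dz": 0,"roll": -24}
    - {"fingers": 1,"dx": 0.19,"dy": -0.27,"dz": 0,"roll": -28}
    - {"fingers": 1,"dx": 0.198,"dy": -0.283,"dz": 0,"roll": -29}
    - {"fingers": 1,"dx": 0.198,"dy": -0.283,"dz": 0,"roll": -29}

```text
time: 1.1
tool_pos: [0.3003, -0.3204, 0.2313]
tcp_rot: [2.898, 1.211, -0.001]
wrist_force: [-0.8, -0.8, 0.2]
width: -0.005
grip_force: 0.0
```

```bash
cat > d.py <<'E'
import sys,numpy as np
from workcell import read_state
from scipy.spatial.transform import Rotation as R
s=read_state();r=R.from_rotvec(s['tcp_rot']).as_matrix()
print(s['time'],s['tool_pos'],s['wrist_force'],s['width'],'q',s['q'].round(2),'yaxis az',np.degrees(np.arctan2(r[1,1],r[0,1])))
for a in sys.argv[1:]:
    t=np.array(eval(a));print(a,(r.T@(t-s['tool_pos'])).round(4))
E
python3 d.py .43,0,.23 .42,.12,.23 .4745,.206,.23
```

```text
1.1 [ 0.30026659 -0.32037238  0.23127926] [-0.77590362 -0.82993653  0.23908731] -0.004611230918703072 q [-0.87 -0.2   2.08 -0.    1.26 -0.1 ] yaxis az -44.62517280102677
.43,0,.23 [ 0.3191 -0.1327  0.001 ]
.42,.12,.23 [ 0.3975 -0.2241  0.001 ]
.4745,.206,.23 [ 0.497  -0.2458  0.0009]
```

Emit:
step_arm:
  commands:
    - {"fingers": 1,"dx": 0.04,"dy": -0.014,"roll": -6}
    - {"fingers": 1,"dx": 0.095,"dy": -0.034,"roll": -14}
    - {"fingers": 1,"dx": 0.15,"dy": -0.055,"roll": -22}
    - {"fingers": 1,"dx": 0.205,"dy": -0.077,"roll": -31}
    - {"fingers": 1,"dx": 0.26,"dy": -0.102,"roll": -40}
    - {"fingers": 1,"dx": 0.31,"dy": -0.13,"roll": -48}
    - {"fingers": 1,"dx": 0.35,"dy": -0.17,"roll": -56}
    - {"fingers": 1,"dx": 0.39,"dy": -0.21,"roll": -64}

```text
invalid input
```

```bash
python3 d.py .4745,.206,.2 .4745,.206,.16; python3 - <<'E'
from h import *
grab('wrist','w1')
E
```

```text
1.1 [ 0.30026659 -0.32037238  0.23127926] [-0.77590362 -0.82993653  0.23908731] -0.004611230918703072 q [-0.87 -0.2   2.08 -0.    1.26 -0.1 ] yaxis az -44.62517280102677
.4745,.206,.2 [ 0.497  -0.2458  0.0309]
.4745,.206,.16 [ 0.4971 -0.2458  0.0709]
```

View pics/w1.png

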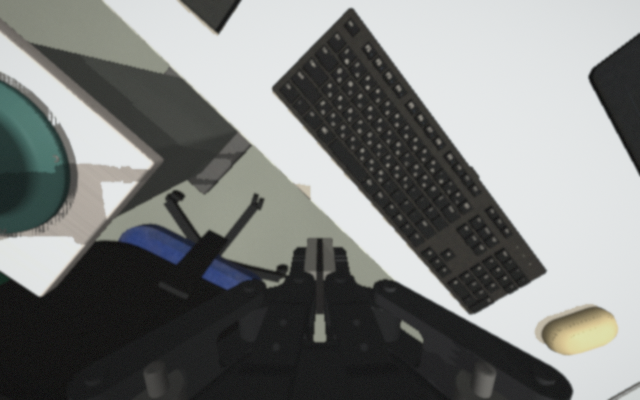

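The move was refused because dz was missing. The wrist view shows only the keyboard and chair below, with the shut fingertips at (320,245). I resend the move with dz in every row.

Emit:
step_arm:
  commands:
    - {"fingers": 1,"dx": 0.04,"dy": -0.014,"dz": 0,"roll": -6}
    - {"fingers": 1,"dx": 0.095,"dy": -0.034,"dz": 0,"roll": -14}
    - {"fingers": 1,"dx": 0.15,"dy": -0.055,"dz": 0,"roll": -22}
    - {"fingers": 1,"dx": 0.205,"dy": -0.077,"dz": 0,"roll": -31}
    - {"fingers": 1,"dx": 0.26,"dy": -0.102,"dz": 0,"roll": -40}
    - {"fingers": 1,"dx": 0.31,"dy": -0.13,"dz": 0,"roll": -48}
    - {"fingers": 1,"dx": 0.35,"dy": -0.17,"dz": 0,"roll": -56}
    - {"fingers": 1,"dx": 0.39,"dy": -0.21,"dz": 0,"roll": -64}

```text
time: 2.15
tool_pos: [0.4265, 0.105, 0.2314]
tcp_rot: [1.814, 2.564, -0.0]
wrist_force: [0.8, 0.7, 0.9]
width: -0.001
grip_force: 0.0
```

```bash
python3 d.py .4745,.206,.2 .4745,.206,.16; python3 - <<'E'
from h import *
grab('wrist','w2')
E
```

```text
2.15 [0.42647269 0.10500252 0.2314025 ] [0.77629116 0.73671942 0.93955862] -0.0009448810204575619 q [ 0.19 -0.2   2.08 -0.    1.26 -0.15] yaxis az 19.434817366230856
.4745,.206,.2 [0.0793 0.0789 0.0314]
.4745,.206,.16 [0.0793 0.0789 0.0714]
```

View pics/w2.png

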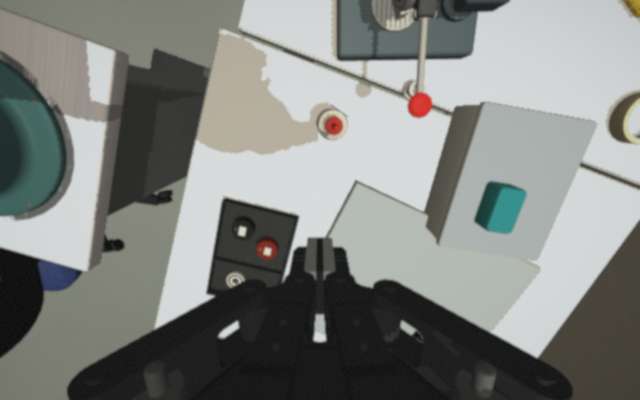

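The wrist view shows the pad at (420,105), the bottle at (333,125) and the teal item on the box at right. I refine the pad position and check where the camera body sits.

```bash
python3 - <<'E'
from h import *
z=np.load('w2.npz');im=z['im'].astype(int);T=z['T'];print('cam',-T[:3,:3].T@T[:3,3])
m=((im[...,2]>130)&(im[...,1]<70)&(im[...,0]<70)).astype('uint8')
n,l,s,c=cv2.connectedComponentsWithStats(m)
for i in range(1,n):
    if s[i,4]>30:
        P=np.array([pt('w2',u,v) for v,u in np.argwhere(l==i)]);Q=P[P[:,2]>.125]
        print(c[i],s[i],np.median(P,0),Q[:,:2].min(0) if len(Q) else 0,Q[:,:2].max(0) if len(Q) else 0, Q[:,2].max() if len(Q) else 0)
for u,v in[(422,70),(424,40)]:print(pt('w2',u,v))
E
```

```text
cam [0.4023611  0.17616656 0.37354679]
[419.38961039 104.57142857] [409  94  23  22 385] [0.47584212 0.20640992 0.1359653 ] [0.4023611  0.17616656] [0.48551662 0.2147404 ] 0.3735467926250915
[333.05882353 125.21176471] [326 118  15  15 170] [0.42038624 0.16681852 0.07428114] 0 0 0
[0.4681542  0.23103309 0.13169277]
[0.46089664 0.25106818 0.12997363]
```

Emit:
step_arm:
  commands:
    - {"fingers": 1,"dx": 0.03,"dy": 0.03,"dz": 0,"roll": 0}
    - {"fingers": 1,"dx": 0.06,"dy": 0.06,"dz": 0,"roll": 0}
    - {"fingers": 1,"dx": 0.075,"dy": 0.08,"dz": 0,"roll": 0}
    - {"fingers": 1,"dx": 0.075,"dy": 0.08,"dz": 0.02,"roll": 0}
    - {"fingers": 1,"dx": 0.075,"dy": 0.08,"dz": 0.045,"roll": 0}
    - {"fingers": 1,"dx": 0.075,"dy": 0.08,"dz": 0.065,"roll": 0}
    - {"fingers": 1,"dx": 0.075,"dy": 0.08,"dz": 0.075,"roll": 0}
    - {"fingers": 1,"dx": 0.075,"dy": 0.08,"dz": 0.075,"roll": 0}

```text
time: 3.2
tool_pos: [0.476, 0.2007, 0.1554]
tcp_rot: [-1.819, -2.56, 0.003]
wrist_force: [-0.6, -0.6, -0.8]
width: 0.001
grip_force: 0.0
```

```bash
python3 d.py .4755,.206,.136; python3 - <<'E'
from h import *
a=grab('wrist','w3')[0];b=grab('scene','s2')[0]
cv2.imwrite('pics/c.png',np.hstack([cv2.resize(a[40:320,180:460],(400,400)),cv2.resize(b[160:300,340:480],(400,400),interpolation=2)]))
E
```

```text
3.2 [0.47603715 0.20065876 0.15539671] [-0.59087248 -0.58402109 -0.75804375] 0.0007639324914954564 q [ 0.35  0.03  2.02 -0.    1.1   0.02] yaxis az 19.218344778114872
.4755,.206,.136 [0.0052 0.0013 0.0194]
```

View pics/c.png

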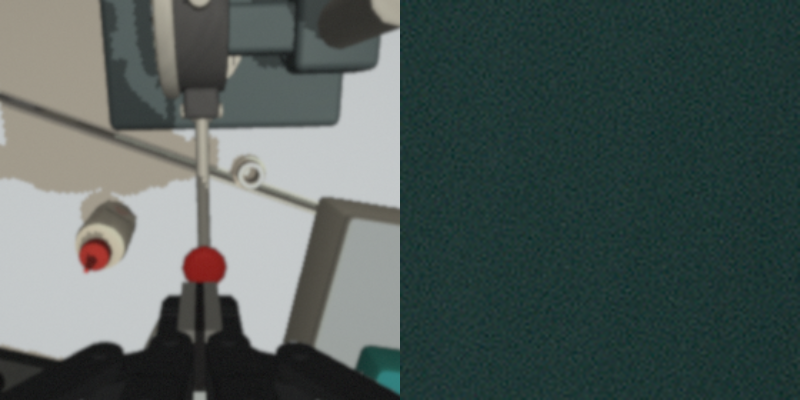

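The crop (left) shows the fingertips lined up just behind and above the pad, with the lever straight ahead and clear of the dial. The arm blocks the scene view. Now I press slowly.

Emit:
step_arm:
  commands:
    - {"fingers": 1,"dx": 0.001,"dy": 0.001,"dz": 0.008,"roll": 0}
    - {"fingers": 1,"dx": 0.001,"dy": 0.001,"dz": 0.014,"roll": 0}
    - {"fingers": 1,"dx": 0.001,"dy": 0.001,"dz": 0.018,"roll": 0}
    - {"fingers": 1,"dx": 0.001,"dy": 0.001,"dz": 0.021,"roll": 0}
    - {"fingers": 1,"dx": 0.001,"dy": 0.001,"dz": 0.024,"roll": 0}
    - {"fingers": 1,"dx": 0.001,"dy": 0.001,"dz": 0.027,"roll": 0}
    - {"fingers": 1,"dx": 0.001,"dy": 0.001,"dz": 0.03,"roll": 0}
    - {"fingers": 1,"dx": 0.001,"dy": 0.001,"dz": 0.03,"roll": 0}

```text
time: 4.3
tool_pos: [0.4766, 0.2028, 0.1262]
tcp_rot: [1.817, 2.562, 0.0]
wrist_force: [-0.7, -1.6, 2.1]
width: 0.004
grip_force: 1.2
```

Emit:
step_arm:
  commands:
    - {"fingers": 1,"dx": 0,"dy": 0,"dz": 0.002,"roll": 0}
    - {"fingers": 1,"dx": 0,"dy": 0,"dz": 0.004,"roll": 0}
    - {"fingers": 1,"dx": 0,"dy": 0,"dz": 0.004,"roll": 0}

```text
time: 4.68
tool_pos: [0.4766, 0.203, 0.1223]
tcp_rot: [1.817, 2.562, 0.001]
wrist_force: [0.2, -2.2, 2.7]
width: 0.002
grip_force: 1.4
```

Emit:
step_arm:
  commands:
    - {"fingers": 1,"dx": 0,"dy": 0,"dz": 0.001,"roll": 0}
    - {"fingers": 1,"dx": 0,"dy": 0,"dz": 0.002,"roll": 0}
    - {"fingers": 1,"dx": 0,"dy": 0,"dz": 0.002,"roll": 0}

```text
time: 5.05
tool_pos: [0.4765, 0.203, 0.1203]
tcp_rot: [1.817, 2.563, 0.001]
wrist_force: [1.0, -1.1, 2.5]
width: -0.004
grip_force: 1.5
```

Emit:
step_arm:
  commands:
    - {"fingers": 1,"dx": 0,"dy": 0,"dz": 0.001,"roll": 0}
    - {"fingers": 1,"dx": 0,"dy": 0,"dz": 0.001,"roll": 0}

```text
time: 5.3
tool_pos: [0.4765, 0.2031, 0.1193]
tcp_rot: [-1.817, -2.563, -0.001]
wrist_force: [-0.6, -0.6, 2.8]
width: 0.002
grip_force: 1.5
```

Emit:
step_arm:
  commands:
    - {"fingers": 1,"dx": 0,"dy": 0,"dz": 0.001,"roll": 0}
    - {"fingers": 1,"dx": 0,"dy": 0,"dz": 0.001,"roll": 0}

```text
time: 5.55
tool_pos: [0.4764, 0.2031, 0.1183]
tcp_rot: [-1.817, -2.562, -0.001]
wrist_force: [0.2, -0.1, 3.6]
width: 0.001
grip_force: 1.6
```

```bash
python3 - <<'E'
from h import *
a=grab('wrist','w4')[0]
cv2.imwrite('pics/w4c.png',cv2.resize(a[40:240,250:390],None,fx=3,fy=3))
for k in range(3): s=read_state();print(s['wrist_force'],s['tool_pos'])
E
```

```text
[0.89067271 0.07562702 3.23129532] [0.47646458 0.20314589 0.11837531]
[0.89067271 0.07562702 3.23129532] [0.47646458 0.20314589 0.11837531]
[0.89067271 0.07562702 3.23129532] [0.47646458 0.20314589 0.11837531]
```

View pics/w4c.png

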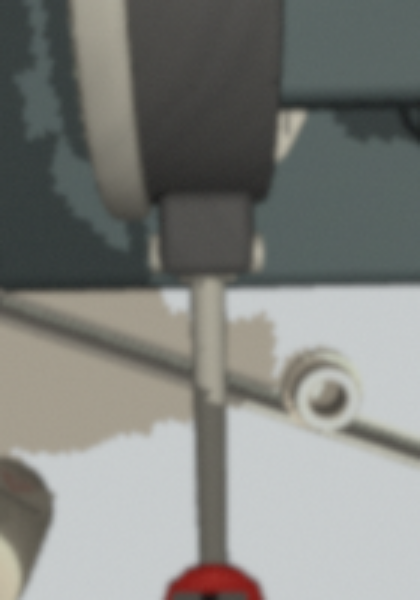

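The finger is on the pad at the bottom of the crop, the lever is tilted down and everything is clear. The force is still only the spring's, so I feel for the stop.

Emit:
step_arm:
  commands:
    - {"fingers": 1,"dx": 0,"dy": 0,"dz": 0.0007,"roll": 0}
    - {"fingers": 1,"dx": 0,"dy": 0,"dz": 0.0007,"roll": 0}

```text
time: 5.85
tool_pos: [0.4764, 0.2031, 0.1176]
tcp_rot: [-1.817, -2.562, -0.001]
wrist_force: [0.6, 1.6, 2.6]
width: -0.002
grip_force: 1.6
```

Emit:
step_arm:
  commands:
    - {"fingers": 1,"dx": 0,"dy": 0,"dz": 0.0005,"roll": 0}
    - {"fingers": 1,"dx": 0,"dy": 0,"dz": 0.0005,"roll": 0}

```text
time: 6.1
tool_pos: [0.4764, 0.203, 0.1171]
tcp_rot: [-1.817, -2.563, -0.0]
wrist_force: [0.3, 1.3, 3.3]
width: -0.003
grip_force: 1.6
```

Emit:
step_arm:
  commands:
    - {"fingers": 1,"dx": 0,"dy": 0,"dz": 0.0005,"roll": 0}
    - {"fingers": 1,"dx": 0,"dy": 0,"dz": 0.0005,"roll": 0}

```text
time: 6.35
tool_pos: [0.4764, 0.203, 0.1167]
tcp_rot: [-1.817, -2.563, -0.0]
wrist_force: [0.0, 1.8, 2.8]
width: -0.001
grip_force: 1.8
```

Emit:
step_arm:
  commands:
    - {"fingers": 1,"dx": 0,"dy": 0,"dz": 0.0005,"roll": 0}
    - {"fingers": 1,"dx": 0,"dy": 0,"dz": 0.0005,"roll": 0}

```text
time: 6.6
tool_pos: [0.4765, 0.203, 0.1164]
tcp_rot: [-1.817, -2.563, -0.0]
wrist_force: [-1.0, 1.9, 5.6]
width: -0.001
grip_force: 2.6
```

The force has risen to 5.6 N at z ≈ 0.1164, so this is the stop. I let it up slowly under the finger.

Emit:
step_arm:
  commands:
    - {"fingers": 1,"dx": 0,"dy": 0,"dz": -0.002,"roll": 0}
    - {"fingers": 1,"dx": 0,"dy": 0,"dz": -0.0045,"roll": 0}
    - {"fingers": 1,"dx": 0,"dy": 0,"dz": -0.007,"roll": 0}
    - {"fingers": 1,"dx": 0,"dy": 0,"dz": -0.0095,"roll": 0}
    - {"fingers": 1,"dx": 0,"dy": 0,"dz": -0.012,"roll": 0}
    - {"fingers": 1,"dx": 0,"dy": 0,"dz": -0.0145,"roll": 0}
    - {"fingers": 1,"dx": 0,"dy": 0,"dz": -0.0165,"roll": 0}
    - {"fingers": 1,"dx": 0,"dy": 0,"dz": -0.018,"roll": 0}

```text
time: 7.6
tool_pos: [0.4762, 0.203, 0.134]
tcp_rot: [-1.817, -2.562, 0.0]
wrist_force: [0.9, -0.3, 1.7]
width: 0.001
grip_force: 0.6
```

Emit:
step_arm:
  commands:
    - {"fingers": 1,"dx": 0,"dy": 0,"dz": -0.0015,"roll": 0}
    - {"fingers": 1,"dx": 0,"dy": 0,"dz": -0.003,"roll": 0}
    - {"fingers": 1,"dx": 0,"dy": 0,"dz": -0.0045,"roll": 0}
    - {"fingers": 1,"dx": 0,"dy": 0,"dz": -0.006,"roll": 0}
    - {"fingers": 1,"dx": 0,"dy": 0,"dz": -0.006,"roll": 0}
    - {"fingers": 1,"dx": 0,"dy": 0,"dz": -0.006,"roll": 0}

```text
time: 8.35
tool_pos: [0.4763, 0.2028, 0.14]
tcp_rot: [-1.817, -2.563, 0.0]
wrist_force: [0.2, -0.1, -0.1]
width: 0.004
grip_force: 0.0
```

Contact is lost at z = 0.140, so the lever is at rest. Second stroke, from 0.140 down to 0.1164.

Emit:
step_arm:
  commands:
    - {"fingers": 1,"dx": 0,"dy": 0,"dz": 0.003,"roll": 0}
    - {"fingers": 1,"dx": 0,"dy": 0,"dz": 0.006,"roll": 0}
    - {"fingers": 1,"dx": 0,"dy": 0,"dz": 0.009,"roll": 0}
    - {"fingers": 1,"dx": 0,"dy": 0,"dz": 0.012,"roll": 0}
    - {"fingers": 1,"dx": 0,"dy": 0,"dz": 0.015,"roll": 0}
    - {"fingers": 1,"dx": 0,"dy": 0,"dz": 0.018,"roll": 0}
    - {"fingers": 1,"dx": 0,"dy": 0,"dz": 0.02,"roll": 0}
    - {"fingers": 1,"dx": 0,"dy": 0,"dz": 0.0215,"roll": 0}

```text
time: 9.35
tool_pos: [0.4765, 0.2031, 0.1186]
tcp_rot: [-1.817, -2.563, -0.001]
wrist_force: [0.0, -0.0, 3.7]
width: 0.0
grip_force: 1.6
```

Emit:
step_arm:
  commands:
    - {"fingers": 1,"dx": 0,"dy": 0,"dz": 0.001,"roll": 0}
    - {"fingers": 1,"dx": 0,"dy": 0,"dz": 0.002,"roll": 0}
    - {"fingers": 1,"dx": 0,"dy": 0,"dz": 0.0022,"roll": 0}
    - {"fingers": 1,"dx": 0,"dy": 0,"dz": 0.0022,"roll": 0}

```text
time: 9.85
tool_pos: [0.4764, 0.2032, 0.1166]
tcp_rot: [-1.817, -2.562, -0.001]
wrist_force: [-0.0, 1.0, 4.5]
width: 0.001
grip_force: 2.1
```

At the stop again (4.5 N). Slow return, as before.

Emit:
step_arm:
  commands:
    - {"fingers": 1,"dx": 0,"dy": 0,"dz": -0.002,"roll": 0}
    - {"fingers": 1,"dx": 0,"dy": 0,"dz": -0.0045,"roll": 0}
    - {"fingers": 1,"dx": 0,"dy": 0,"dz": -0.007,"roll": 0}
    - {"fingers": 1,"dx": 0,"dy": 0,"dz": -0.0095,"roll": 0}
    - {"fingers": 1,"dx": 0,"dy": 0,"dz": -0.012,"roll": 0}
    - {"fingers": 1,"dx": 0,"dy": 0,"dz": -0.0145,"roll": 0}
    - {"fingers": 1,"dx": 0,"dy": 0,"dz": -0.0165,"roll": 0}
    - {"fingers": 1,"dx": 0,"dy": 0,"dz": -0.018,"roll": 0}

```text
time: 10.85
tool_pos: [0.4761, 0.203, 0.1343]
tcp_rot: [-1.817, -2.562, 0.0]
wrist_force: [-0.3, 1.2, 0.8]
width: -0.002
grip_force: 0.6
```

Emit:
step_arm:
  commands:
    - {"fingers": 1,"dx": 0,"dy": 0,"dz": -0.0015,"roll": 0}
    - {"fingers": 1,"dx": 0,"dy": 0,"dz": -0.003,"roll": 0}
    - {"fingers": 1,"dx": 0,"dy": 0,"dz": -0.0045,"roll": 0}
    - {"fingers": 1,"dx": 0,"dy": 0,"dz": -0.006,"roll": 0}
    - {"fingers": 1,"dx": 0,"dy": 0,"dz": -0.006,"roll": 0}
    - {"fingers": 1,"dx": 0,"dy": 0,"dz": -0.006,"roll": 0}

```text
time: 11.6
tool_pos: [0.4763, 0.2029, 0.1403]
tcp_rot: [-1.817, -2.563, 0.0]
wrist_force: [0.9, -0.4, 0.5]
width: 0.001
grip_force: 0.0
```

Emit:
step_arm:
  commands:
    - {"fingers": 1,"dx": 0,"dy": 0,"dz": -0.01,"roll": 0}
    - {"fingers": 1,"dx": 0,"dy": 0,"dz": -0.03,"roll": 0}
    - {"fingers": 1,"dx": 0,"dy": 0,"dz": -0.06,"roll": 0}
    - {"fingers": 1,"dx": -0.02,"dy": -0.02,"dz": -0.08,"roll": 0}
    - {"fingers": 1,"dx": -0.05,"dy": -0.05,"dz": -0.09,"roll": 0}
    - {"fingers": 1,"dx": -0.07,"dy": -0.07,"dz": -0.09,"roll": 0}
    - {"fingers": 1,"dx": -0.08,"dy": -0.08,"dz": -0.09,"roll": 0}
    - {"fingers": 1,"dx": -0.08,"dy": -0.08,"dz": -0.09,"roll": 0}

```text
time: 12.6
tool_pos: [0.4274, 0.1006, 0.2307]
tcp_rot: [1.819, 2.561, 0.001]
wrist_force: [0.3, 1.3, 0.5]
width: 0.001
grip_force: 0.0
```

```bash
python3 - <<'E'
from h import *
a=grab('wrist','w5')[0]
z=np.load('w5.npz');im=z['im'].astype(int)
m=((im[...,2]>130)&(im[...,1]<70)&(im[...,0]<70)).astype('uint8')
n,l,s,c=cv2.connectedComponentsWithStats(m)
for i in range(1,n):
    if s[i,4]>30: print(c[i],np.median([pt('w5',u,v) for v,u in np.argwhere(l==i)],0))
E
```

```text
[420.54522613  98.50251256] [0.47579079 0.20637193 0.13605486]
[333.48192771 120.91566265] [0.42059731 0.16677085 0.07445023]
```

View pics/w5.png

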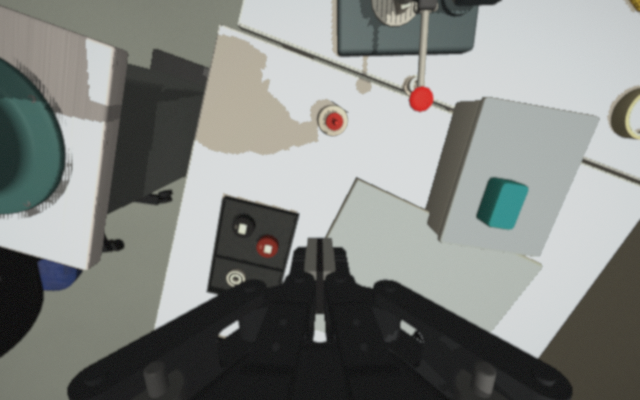

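The pad (420,98) is back at z = 0.136, the bottle (333,121) has not moved, and the arm is clear. I hand it in.

```bash
python3 -c "
from workcell import *
print(finish_job())"
```

```text
the job is handed in; nothing more can be done
None
```

I pressed the larger comparator's lever to its stop twice, eased it back up under the finger both times, then withdrew and handed in the job at about 12.7 s; the hand-in gave no verdict. The pad is back at its rest height and the bottle is where it was; I did not re-measure the gauge block, bush or loupe afterwards.

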